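Bed a bracket on the packing and nip it in the cam vise

TASK

Set the aluminium T-bracket up for drilling in the small cam-lock vise: lower it foot down between the jaws, midway along them and in line with them, and keep hold of it until you feel the foot rest gently on the pile of packing strips; do not press it down, and only then let go. Then swing the cam lever until its jaw has closed up the gap and holds the bracket firmly against the fixed jaw, without forcing the lever on past that. Leave the angle piece, the V-block and the tin where they are.

Things in the scene. Friction and masses are not known exactly. Their poses are not given: they have to be found in the camera images.
- bracket: The work: plain aluminium T-bracket, loose on the bench, 0.16 to 0.32 kg. Foot 90 (own x) x 44 (own y) x 12 mm; on its middle line stands a web 62 (x) x 12 (y) mm, its top 62 mm above the foot's underside. Origin: centre of the foot's underside, z up; half a turn about z makes no difference. Starts upright in one of three places at the bench's right, yaw within 0.5 rad.
- vise: Cam-lock drilling vise bolted to the bench, grey iron base 110 (own x) x 230 (own y) x 24 mm. Origin at the bottom of the base, on the bench; own x runs along the jaws, own y from the moving jaw to the fixed jaw. Position and yaw vary.
- bed (a point): Point on the vise's bed (top of the base, 24 mm above the bench), midway along the jaws, between the jaws; axes as the vise.
- packing: Pile of flat steel and aluminium packing strips 105 (x) x 36 (y) mm lying on the bed between the jaws, under where the bracket goes; it does not shift. Origin on the bed at the pile's middle, z up. The pile's height differs each time and is not told: its top lies 10 to 28 mm above the bed.
- jaw_face (a point): Centre of the rubber face of the moving jaw, which looks along the vise's +y. Jaw 90 mm long, its top 41 mm above the bed (65 mm above the bench), face 34 mm high; this point is 22 mm above the bed. The rubber gives 1 mm per 50 N.
- jaw: Moving jaw (with its rubber face), 90 x 24 mm, sliding along the vise's y; the cam pushes it to +y, and it follows the cam both ways. Origin on the bed at the back plane of the rubber face.
- fixedjaw: Fixed jaw, 90 mm long, top 42 mm above the bed, bolted down through slots, so that the mouth between the faces is 50 to 56 mm with the cam open (measure it). Origin on the bed below the middle of its face; the face looks along the vise's -y.
- fixed_face (a point): Centre of the fixed jaw's face, 22 mm above the bed.
- camlever (a joint): Angle of the cam lever about its upright pivot (rad). 0: open, lever along the vise's -y; grows anticlockwise from above, towards the vise's +x, to 2.1. The cam closes the jaw by 9 mm per rad. Starts at 0 to 0.25; the gap is taken up somewhere in 0.6 to 1.4. Stiff (8 to 9 N at the grip), stays where left; nipping adds about 0.75 N at the grip per 10 N at the jaw.
- lever_grip (a point): Centre of the upright round hand grip at the end of the cam lever: black, 20 mm across, 45 mm tall, running from 67 to 112 mm above the bench; this point is 90 mm above the bench, 120 mm from the pivot. The lever bar (12 mm) joins it from below, its top 66 mm above the bench.
- cam_pivot (a point): Point on the upright axis of the cam lever, 90 mm above the bench (level with lever_grip).
- angle: Bystander: aluminium angle piece (L section) 80 x 45 x 50 mm, upright. Origin under its middle.
- vblock: Bystander: steel V-block 60 x 50 x 48 mm. Origin under its middle.
- tin: Bystander: steel tin 64 mm across, 60 mm tall, left of the vise.
Not all that is in view belongs to the job. What is shaped like the bracket but brown or yellow is not meant.

How it is judged:
On the way:
1. the bracket, still held and upright, rests lightly on the packing, pressed on it with less than 35 N (contact force between bracket and packing between 0.4 and 35 N and contact force between the fingers and bracket above 0.5 N and angle between bracket's own z axis and vertical below 0.15 rad), for 0.15 s.
At the end, for the whole second after the job is handed in: The bracket rests foot down on the packing (upright within 0.06 rad, in line with the jaws within 0.1 rad, midway along them within 15 mm), gripped between the moving and the fixed jaw with more than 20 N at each, let go and at rest (contact force between bracket and packing above 0.2 N and angle between bracket's own z axis and vertical below 0.06 rad and angle between the x axis of bracket and the x axis of vise, either way round below 0.1 rad and x of bracket in the frame of vise between -0.015 and 0.015 m and contact force between each of jaw, fixedjaw and bracket above 20 N and linear speed of bracket below 0.01 m/s); the robot touches nothing.
It fails at once if the lever is forced on: the jaw squeezes the bracket with more than 160 N (contact force between jaw and bracket above 160 N).
It fails at once if the bracket is rammed down on the packing with more than 100 N (contact force between bracket and packing above 100 N).
It fails at once if the bracket is let fall (moves faster than 0.3 m/s while not held) (contact force between the fingers and bracket below 0.05 N and linear speed of bracket above 0.3 m/s).
It fails at once if the angle piece, the V-block or the tin is moved by more than 40 mm (distance of any of angle, vblock, tin from where it was at the start of the episode above 0.04 m).
It also fails if it takes over 67 s, if anything falls off the work surface, if the arm or the gripper's body presses on something with over 40 N, if the wrist force passes 120 N, or if a joint passes its speed limit or range.

ROBOT

A 6-joint arm with a two-finger parallel gripper is mounted at the origin on the work surface. World frame = base frame: x ahead of the robot, y to its left, z up, the work surface at z = 0. Lengths are in m, angles in rad, forces in N, time in s.
With the tool pointing down it reaches from about 0.25 to 0.775 m from the base axis. Payload 4 kg.
Tool frame: the origin (TCP) lies midway between the tips of the shut fingers; the grasp point (between the pads) lies 19 mm behind it; z points along the fingers, y is the line along which they close (so a half turn about z gives the same grasp; the last joint's range is limited). The gripper opens to 85 mm and grips with 20 to 120 N. Pads are 22 mm wide; open, the fingers measure 114 mm over their backs; the gripper's body (76 mm by 85 mm) begins 54 mm behind the grasp point. The pads swing forward as they close: fully open they stand 13 mm farther back than shut.
Start: joints at [-1.397, 0.087, 1.371, -0, 1.684, -0.103], TCP at [0.15, -0.529, 0.231] pointing down, gripper open.
Joint ranges: [-3.1, 3.1], [-0.76, 2.03], [0.27, 2.55], [-1.08, 4.22], [0.17, 2.65], [-2.57, 2.57]. Speed limits (rad/s): [2.79, 2.79, 3.14, 3.14, 3.14, 3.14].

INTERFACE

Orientations are given as a rotation vector (axis times angle).
In Python, from rig import read_state, optics, ticket gives the robot as it stands.
- The arm moves only by the tool drive_tool, never from a script. Its argument "targets" is one flat list of numbers, 5 for each row, row after row: the opening, from -1 (shut) to 1 (fully open), then the shift along the tool's x, y, z in mm, then the turn about the tool's z in degrees. A call has 1 to 5 rows; each row is the pose to reach, as a shift and turn from the pose commanded when the call began, along the tool's axes at that moment; what a row does not reach only later rows make up. A row lasts 1/10 s, in which the tool goes at most 50 mm and 8.59 degrees, less where a joint would pass 70% of its speed; a pose out of reach is approached as far as the arm can. A call with a gripper value outside its range is refused whole. The fingers move at their own pace and stop on an object; the grip force is fixed at half the most. Time passes only in rows, so rows that repeat a pose let the fingers close. It gives the time, the measured TCP pose, the force, the opening and the grip force at its end, in the units of the state.
- read_state(): the state, without advancing time (a new reading comes with each control period).
- optics.read_camera(name): name is "scene" or "top" or "wrist"; returns a dict with "img" (384x512x3 uint8, blue, green, red), "range_z" (384x512 float32, m along the optical axis (not along the pixel's ray), 0 where there is no reading), "fx", "fy", "cx", "cy" (pixels), "extrinsics" (4x4, takes a point from world to camera coordinates); the wrist camera has in their place "T_tool_cam" (4x4, takes a point from camera to tool coordinates, whose origin is the TCP and whose axes are the flange's). Camera axes: x right, y down, z forward; pixel columns grow to the right and rows downward; lengths in m; the calibration is good to about 2 mm. The wrist camera is an equidistant fisheye: a pixel r from the principal point sees the ray r / f radians off the axis. A picture is of the moment at which its call begins: read the wrist's pose just before it.
- ticket.sign_off(): hands the job in; it is judged then, once.
The state is a dict: "t": time; "joint_positions": joint angles; "qvel": joint speeds; "joint_efforts": joint torques, N m; "tcp_pos": TCP position; "ee_rot": TCP orientation; "wrist_force": force on the tool from outside, world axes, zero at the start; "moment": the same for the moment, N m; "opening": opening from 0.0 (shut) to 1.0 (fully open); "grasp_force": force on a finger pad.
Only numpy, scipy, OpenCV 4.12 (cv2) and the standard library are available. Lean on these libraries where they do the work, as an engineer would, in place of code of your own. Each camera call takes 0.05 s, during which the arm holds its last target. There are 200 camera calls.

## Working session

There is one attempt and no reset: what is moved stays moved. The work goes in short steps, Python scripts to look and compute and a tool call to move; the robot and the scene stay as the last step left them, time stands still between calls to the robot, and variables do not carry over. Pictures are saved under pics/ and viewed, at most 10 in all, crops included, and the job is handed in when it is done.

Besides the shell and the picture viewer there is one more tool, called after "Emit:" as name(argument=value, ...) on one line, values as JSON. drive_tool: Moves the arm, as the interface text tells. Its arguments: {"type":"object","properties":{"targets":{"type":"array","items":{"type":"number"}}},"required":["targets"]}

```bash
mkdir -p pics; cat > h.py <<'E'
import numpy as np, cv2
from rig import read_state, optics, ticket
def cloud(c):
    h,w=c['range_z'].shape; u,v=np.meshgrid(np.arange(w),np.arange(h)); z=c['range_z']
    P=np.stack([(u-c['cx'])/c['fx']*z,(v-c['cy'])/c['fy']*z,z],-1)
    T=np.linalg.inv(c['extrinsics']); W=P@T[:3,:3].T+T[:3,3]; W[z<=0]=np.nan; return W
E
python3 - <<'E'
from h import *
s=read_state();print(s)
for n in('top','scene'):
    c=optics.read_camera(n); np.savez(n+'.npz',**{k:np.array(v) for k,v in c.items()}); cv2.imwrite(f'pics/{n}0.png',cv2.resize(c['img'],(800,600)))
    print(n,c['fx'],c['cx'],c['cy'],c['extrinsics'])
E
```

```text
{'t': 0.0, 'joint_positions': array([-1.39710741e+00,  8.79348962e-02,  1.37230710e+00,  1.02279076e-05,
        1.68359278e+00, -1.03081062e-01]), 'qvel': array([ 0.0002451 , -0.00052313, -0.00086996, -0.0006726 ,  0.00032363,
       -0.00041862]), 'joint_efforts': array([-9.33740193e-04, -3.51870024e+01, -3.13271713e+01, -1.51953236e-04,
        1.09516890e-02,  1.13122674e-06]), 'tcp_pos': array([ 0.15020692, -0.52855698,  0.23012331]), 'ee_rot': array([-3.10933934e+00, -4.33055624e-01,  1.08278383e-04]), 'wrist_force': array([-0.31801313, -0.78117458,  0.12642812]), 'moment': array([-0.01577462,  0.02236066,  0.01004974]), 'grasp_force': 0.0, 'opening': 1.0032988904819315}
top 370.7032719939083 257.3533988256733 193.31227913081915 [[ 0.00136276 -0.99987646  0.01565896  0.0276921 ]
 [-0.99556175 -0.00283007 -0.09406799  0.54177639]
 [ 0.09410069 -0.01546127 -0.99544262  0.97772515]
 [ 0.          0.          0.          1.        ]]
scene 410.0703048867856 254.04628867043655 189.75836984102202 [[-0.12716767  0.99180162  0.01256676  0.0537102 ]
 [ 0.63057938  0.0906189  -0.77081636 -0.29050476]
 [-0.7656357  -0.09009858 -0.63693345  1.67745565]
 [ 0.          0.          0.          1.        ]]
```

View pics/top0.png

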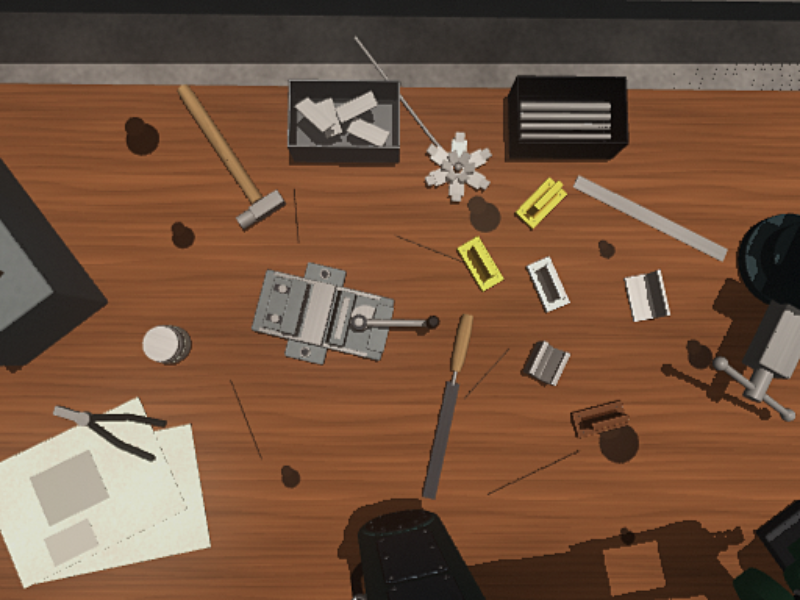

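View pics/scene0.png

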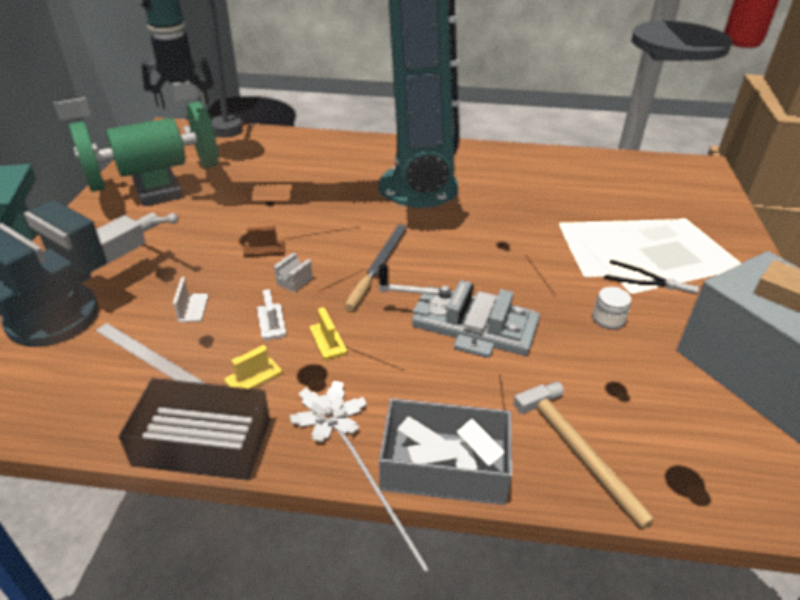

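Candidates in the top view (800x600 px):
- White/aluminium T at (548,284): the bracket.
- Yellow T-pieces at (480,263) and (542,202), and a brown T at (600,418): decoys.
- Angle piece at (648,295) and V-block at (547,363): bystanders.

The vise is at (325,312), its lever grip at (432,322) and the tin at (165,344). I choose (548,284) and check it in a close crop.

```bash
python3 - <<'E'
from h import *
c=dict(np.load('top.npz')); W=cloud(c); im=c['img']
a=cv2.resize(im[165:240,320:430],None,fx=3.6,fy=4,interpolation=cv2.INTER_CUBIC); a=cv2.resize(im[150:240,310:430],(400,300),interpolation=cv2.INTER_CUBIC); b=cv2.resize(im[155:245,155:290],(400,300),interpolation=cv2.INTER_CUBIC)
cv2.imwrite('pics/crop.png',np.hstack([b,a]))
def reg(u0,v0,u1,v1,z0,z1,name):
    S=W[v0:v1,u0:u1].reshape(-1,3); S=S[(S[:,2]>z0)&(S[:,2]<z1)]
    if len(S)<4: print(name,len(S));return
    r=cv2.minAreaRect(S[:,:2].astype(np.float32)*1000); print(name,len(S),'mean',S.mean(0).round(4),'rect',np.round(r[0],1),np.round(r[1],1),round(r[2],1), 'box',cv2.boxPoints(r).round(0).tolist())
reg(330,155,370,205,.052,.075,'web'); reg(330,155,370,205,.006,.02,'foot')
reg(395,168,432,208,.006,.08,'angle'); reg(330,212,370,250,.01,.08,'vblock')
reg(155,160,256,240,.016,.03,'base'); reg(155,160,235,240,.058,.075,'jaws'); reg(262,195,290,220,.095,.125,'grip');
reg(90,205,125,235,.05,.07,'tin')
reg(222,195,262,215,.06,.13,'lever')
E
```

```text
web 129 mean [ 0.5763 -0.2282  0.061 ] rect [ 576.4 -228.7] [61.3 13.9] 23.3 box [[545.0, -234.0], [551.0, -247.0], [607.0, -223.0], [602.0, -210.0]]
foot 319 mean [ 0.5727 -0.2225  0.0121] rect [ 575.4 -227. ] [89.6 49.7] 22.3 box [[525.0, -221.0], [543.0, -267.0], [626.0, -233.0], [607.0, -187.0]]
angle 428 mean [ 0.5558 -0.4064  0.0238] rect [ 553.8 -397.1] [79.2 47.3] 9.5 box [[511.0, -380.0], [519.0, -427.0], [597.0, -414.0], [589.0, -367.0]]
vblock 504 mean [ 0.4373 -0.2177  0.0358] rect [ 437.8 -218.6] [50.4 59.8] 63.0 box [[400.0, -227.0], [453.0, -255.0], [476.0, -210.0], [423.0, -183.0]]
base 1303 mean [0.5158 0.1658 0.0237] rect [520. 166.] [232.5 165.1] 76.8 box [[413.0, 72.0], [574.0, 34.0], [627.0, 260.0], [466.0, 298.0]]
jaws 846 mean [0.5196 0.1627 0.0651] rect [518.3 156.4] [138.   89.7] 76.5 box [[459.0, 100.0], [546.0, 79.0], [578.0, 213.0], [491.0, 234.0]]
grip 51 mean [ 0.503  -0.0179  0.11  ] rect [503.7 -17.3] [17.6 17.3] 0.3 box [[495.0, -9.0], [495.0, -26.0], [513.0, -26.0], [512.0, -9.0]]
tin 445 mean [0.4689 0.427  0.059 ] rect [468.6 427.8] [58.6 58.5] 38.9 box [[427.0, 432.0], [464.0, 387.0], [510.0, 423.0], [473.0, 469.0]]
lever 236 mean [0.507  0.0799 0.0654] rect [506.6  72.5] [105.9  37.2] 79.0 box [[478.0, 24.0], [515.0, 17.0], [535.0, 121.0], [498.0, 128.0]]
```

View pics/crop.png

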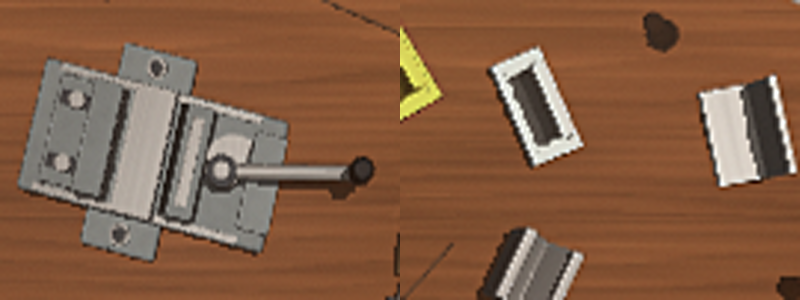

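```bash
python3 - <<'E'
from h import *
c=dict(np.load('top.npz')); W=cloud(c)
a=np.radians(-13.4); R=np.array([[np.cos(a),-np.sin(a)],[np.sin(a),np.cos(a)]])
S=W[150:250,140:300].reshape(-1,3); S=S[~np.isnan(S[:,0])]
V=(S[:,:2]-[.520,.166])@R; z=S[:,2]
print('base x', [np.percentile(V[(abs(z-.024)<.006)&(abs(V[:,1])<.115)&(abs(V[:,1])>.055),0],p).round(4) for p in(1,50,99)])
b=V[(abs(z-.024)<.005)&(abs(V[:,0])<.05),1]; print('base y',b.min(),b.max())
for y in np.arange(-.06,.06,.003):
    m=(abs(V[:,0])<.035)&(abs(V[:,1]-y)<.0015)
    print(round(y*1000),m.sum(),(np.percentile(z[m],[10,50,90])*1000).round(1) if m.any() else'')
j=(z>.06)&(z<.07)
for y0,y1 in((-.06,-.01),(.02,.08)):
    m=j&(V[:,1]>y0)&(V[:,1]<y1); r=V[m]; print('jaw',r.min(0),r.max(0)); 
    k=cv2.minAreaRect(r.astype(np.float32)*1000);print(k)
# high parts: pivot knob
m=(z>.068); print('high',V[m].min(0),V[m].max(0)); 
m=(z>.068)&(V[:,1]>-.1);print('knob',V[m].mean(0),z[m].max(),m.sum())
m=(z>.1); print('grip',V[m].mean(0))
# lever bar line
m=(z>.055)&(z<.069)&(V[:,1]<-.075)&(V[:,1]>-.16); print('bar',np.polyfit(V[m,1],V[m,0],1),m.sum())
E
```

```text
base x [np.float64(-0.0539), np.float64(-0.0141), np.float64(0.055)]
base y -0.2556948609180436 0.11533503267190046
-60 28 [23.  52.6 69.8]
-57 26 [22.  53.1 67.1]
-54 24 [20.6 25.9 55. ]
-51 24 [22.2 25.4 52.9]
-48 63 [27.4 62.4 65.5]
-45 32 [62.5 65.1 66.8]
-42 34 [62.5 65.3 67.4]
-39 30 [63.9 65.6 67.5]
-36 29 [63.8 65.3 67.1]
-33 33 [63.5 65.5 66.8]
-30 32 [62.9 64.8 66.5]
-27 27 [63.4 64.2 66.7]
-24 32 [61.5 62.6 64.3]
-21 31 [61.  63.8 65.4]
-18 3 [60.4 61.5 62.2]
-15 8 [22.2 24.2 25.3]
-12 35 [22.2 24.6 28.2]
-9 47 [28.7 39.3 41.9]
-6 27 [38.  40.4 42. ]
-3 32 [38.3 40.7 43. ]
0 27 [38.9 40.1 41.8]
3 32 [38.3 40.5 42.2]
6 28 [38.5 40.2 42.7]
9 31 [38.8 39.8 41.6]
12 29 [38.  40.3 42.9]
15 31 [37.1 40.7 42.8]
18 30 [38.7 40.9 42.7]
21 28 [37.7 40.4 42.2]
24 31 [38.4 40.5 42.9]
27 2 [38. 39. 40.]
30 25 [21.5 23.4 25.6]
33 104 [23.3 47.2 65.3]
36 34 [64.3 65.6 67.7]
39 28 [63.6 64.9 67.4]
42 32 [63.6 65.4 67. ]
45 32 [64.3 66.1 68. ]
48 34 [63.6 65.9 68. ]
51 29 [64.  65.7 67.7]
54 29 [64.  65.2 67.3]
57 33 [63.4 65.5 67.1]
jaw [-0.04432154 -0.05934812] [ 0.0454266  -0.01918829]
((0.5241546630859375, -39.32445526123047), (89.76449584960938, 39.94264602661133), 0.298509806394577)
jaw [-0.04418716  0.03222378] [0.04517304 0.05927663]
((0.5418167114257812, 45.62831115722656), (27.02564239501953, 89.38729858398438), 89.54534912109375)
high [-0.04053447 -0.19195969] [0.04338788 0.05657046]
knob [ 0.00222845 -0.01912784] 0.0735136368915581 72
grip [ 0.02610907 -0.18295831]
bar [-0.15695733 -0.00571546] 166
```

The vise frame is well measured:
- **Mouth:** about 52 mm, with vise-y from -18.5 to 33.5.
- **Packing:** top at z≈40.5 mm, which is 16 mm above the bed and within the stated range.
- **Bracket:** web 61x14 mm with its top at 61 mm, yaw about 23°. The crop confirms a pale T at (535,105).

I'll write a helper that turns a target pose into a shift.

```bash
cat >> h.py <<'E'
from scipy.spatial.transform import Rotation as Ro
VC=np.array([.520,.166]); VA=np.radians(-13.4); VR=np.array([[np.cos(VA),-np.sin(VA)],[np.sin(VA),np.cos(VA)]])
def v2w(x,y): return VC+VR@[x,y]
def go(p,ydeg):
    s=read_state(); R=Ro.from_rotvec(s['ee_rot']).as_matrix()
    cur=np.degrees(np.arctan2(R[1,1],R[0,1])); d=(ydeg-cur+90)%180-90
    print('t',s['t'],'tcp',s['tcp_pos'].round(4),'shift mm',(R.T@(np.array(p)-s['tcp_pos'])*1000).round(1),'turn',round(-d,2),'tilt',np.degrees(np.arccos(-R[2,2])).round(2),'F',s['wrist_force'].round(1),'q6',s['joint_positions'][5].round(2))
E
python3 -c "
from h import *
go([.5764,-.2285,.12],113.2); go([.5764,-.2285,.032],113.2); print(v2w(0,.0075))"
```

```text
t 0.1 tcp [ 0.1502 -0.5286  0.2303] shift mm [ 492.  -172.   110.7] turn -7.34 tilt 0.12 F [0.9 0.2 0.1] q6 -0.1
t 0.1 tcp [ 0.1502 -0.5286  0.2303] shift mm [ 491.9 -171.9  198.7] turn -7.34 tilt 0.12 F [0.9 0.2 0.1] q6 -0.1
[0.52173811 0.17329582]
```

Emit:
drive_tool(targets=[1,45,-16,0,-2,1,90,-32,0,-4,1,135,-47,0,-6,1,180,-63,0,-7.3,1,225,-79,0,-7.3])

```text
t: 0.6
tcp_pos: [0.3462, -0.3901, 0.2308]
ee_rot: [-3.077, -0.63, 0.0]
wrist_force: [-0.2, -0.8, -0.0]
opening: 0.999
grasp_force: 0.0
```

Emit:
drive_tool(targets=[1,45,-20,10,0,1,90,-40,20,0,1,135,-60,30,0,1,180,-80,40,0,1,225,-100,50,0])

```text
t: 1.1
tcp_pos: [0.5127, -0.2102, 0.1807]
ee_rot: [-3.077, -0.631, 0.001]
wrist_force: [1.0, -0.6, 0.3]
opening: 1.003
grasp_force: 0.0
```

```bash
python3 -c "
from h import *
go([.5764,-.2285,.12],113.2)"
```

```text
t 1.1 tcp [ 0.5127 -0.2102  0.1807] shift mm [51.4 41.9 60.6] turn -0.04 tilt 0.04 F [ 1.  -0.6  0.3] q6 0.68
```

Emit:
drive_tool(targets=[1,0,0,0,0,1,0,0,0,0,1,0,0,0,0])

```text
t: 1.4
tcp_pos: [0.5113, -0.2128, 0.1815]
ee_rot: [3.077, 0.629, -0.001]
wrist_force: [-0.1, 0.2, -0.1]
opening: 1.001
grasp_force: 0.0
```

```bash
python3 - <<'E'
from h import *
go([.5764,-.2285,.12],113.2)
s=read_state(); c=optics.read_camera('wrist'); R=Ro.from_rotvec(s['ee_rot']).as_matrix()
z=c['range_z'];u,v=np.meshgrid(np.arange(512)-c['cx'],np.arange(384)-c['cy']); r=np.hypot(u,v)+1e-9; th=r/c['fx']
P=np.stack([np.tan(th)*u/r*z,np.tan(th)*v/r*z,z],-1); m=(z>0)&(th<1.3); P=P[m]
T=c['T_tool_cam']; W=(P@T[:3,:3].T+T[:3,3])@R.T+s['tcp_pos']
n=np.hypot(W[:,0]-.576,W[:,1]+.228)<.06
for a,b in((.05,.07),(.006,.02)):
    k=n&(W[:,2]>a)&(W[:,2]<b); print(k.sum(),W[k].mean(0),cv2.minAreaRect(W[k][:,:2].astype(np.float32)*1000) if k.sum()>4 else '')
cv2.imwrite('pics/w1.png',c['img'])
E
```

```text
t 1.4 tcp [ 0.5113 -0.2128  0.1815] shift mm [53.8 39.9 61.5] turn -0.09 tilt 0.05 F [-0.1  0.2 -0.1] q6 0.67
1009 [ 0.57871598 -0.22889777  0.06132159] ((578.761962890625, -229.46466064453125), (61.3202018737793, 12.605463027954102), 23.54039192199707)
2229 [ 0.579211   -0.22555375  0.01236628] ((578.678466796875, -229.56082153320312), (89.67152404785156, 44.50545120239258), 22.60348129272461)
```

Emit:
drive_tool(targets=[1,28,21,20,0,1,55.6,41.8,50,0,1,55.6,41.8,85,0,1,55.6,41.8,120,0,1,55.6,41.8,149.5,0])

```text
t: 1.95
tcp_pos: [0.5782, -0.2304, 0.0303]
ee_rot: [-3.078, -0.626, 0.002]
wrist_force: [-0.1, -0.9, 0.5]
opening: 1.002
grasp_force: 0.0
```

Emit:
drive_tool(targets=[-1,0,0,0,0,-1,0,0,0,0,-1,0,0,0,0,-1,0,0,0,0,-1,0,0,0,0])

```text
t: 2.45
tcp_pos: [0.5804, -0.2291, 0.0343]
ee_rot: [3.076, 0.63, 0.005]
wrist_force: [-0.9, 1.1, 3.3]
opening: 0.144
grasp_force: 2.6
```

Emit:
drive_tool(targets=[-1,0,0,0,0,-1,0,0,0,0,-1,0,0,0,0,-1,0,0,0,0,-1,0,0,0,0])

```text
t: 2.95
tcp_pos: [0.5804, -0.2291, 0.0342]
ee_rot: [3.075, 0.631, 0.004]
wrist_force: [-1.3, 0.3, 5.9]
opening: 0.133
grasp_force: 62.1
```

Emit:
drive_tool(targets=[-1,0,0,-15,0,-1,0,0,-40,0,-1,0,0,-70,0,-1,0,0,-105,0,-1,0,0,-140,0])

```text
t: 3.45
tcp_pos: [0.5786, -0.2281, 0.1726]
ee_rot: [-3.076, -0.631, 0.003]
wrist_force: [-0.5, -0.6, -3.0]
opening: 0.126
grasp_force: 60.7
```

Emit:
drive_tool(targets=[-1,0,0,0,0,-1,0,0,0,0,-1,0,0,0,0])

```text
t: 3.75
tcp_pos: [0.5782, -0.228, 0.1694]
ee_rot: [-3.075, -0.63, 0.006]
wrist_force: [0.2, 0.2, -3.6]
opening: 0.129
grasp_force: 60.9
```

```bash
python3 - <<'E'
from h import *
p=v2w(0,.0075); go([*p,.170],76.6); print(read_state())
E
```

```text
t 3.75 tcp [ 0.5782 -0.228   0.1694] shift mm [ 105.9 -391.1    0.5] turn 36.56 tilt 0.28 F [ 0.2  0.2 -3.6] q6 0.7
{'t': 3.75, 'joint_positions': array([-4.66738061e-01,  2.67979974e-01,  1.28415542e+00, -7.55314547e-05,
        1.59426367e+00,  6.99800858e-01]), 'qvel': array([-0.00020525,  0.0133755 ,  0.01549808,  0.00100031, -0.00033569,
        0.00029782]), 'joint_efforts': array([ 2.22776475e-02, -4.60382867e+01, -3.37073493e+01, -5.86266848e-03,
       -1.50429003e-02, -6.46483750e-05]), 'tcp_pos': array([ 0.57817748, -0.22797424,  0.16942165]), 'ee_rot': array([-3.07476755, -0.63010087,  0.00599106]), 'wrist_force': array([ 0.23978269,  0.17455543, -3.57294219]), 'moment': array([ 0.03706866, -0.00527664,  0.03886857]), 'grasp_force': 60.86224436759949, 'opening': 0.12861097906870284}
```

Emit:
drive_tool(targets=[-1,7,-25,-10,4,-1,17,-62,-20,8,-1,28,-102,-30,12,-1,39,-143,-30,16,-1,50,-185,-30,20])

```text
t: 4.25
tcp_pos: [0.5512, -0.0373, 0.1996]
ee_rot: [-3.14, -0.081, 0.006]
wrist_force: [0.3, 0.8, -3.2]
opening: 0.128
grasp_force: 60.8
```

Emit:
drive_tool(targets=[-1,0,0,0,0,-1,0,0,0,0])

```text
t: 4.45
tcp_pos: [0.5515, -0.0378, 0.1997]
ee_rot: [-3.14, -0.091, 0.007]
wrist_force: [0.1, -0.2, -3.5]
opening: 0.13
grasp_force: 60.9
```

```bash
python3 - <<'E'
from h import *
p=v2w(0,.0075); go([*p,.170],76.6)
E
```

```text
t 4.45 tcp [ 0.5515 -0.0378  0.1997] shift mm [ -17.4 -212.5   29.9] turn 16.72 tilt 0.24 F [ 0.1 -0.2 -3.5] q6 1.34
```

Emit:
drive_tool(targets=[-1,-3,-35,0,4,-1,-7,-78,0,8,-1,-11,-123,0,12,-1,-14,-168,0,16,-1,-17.4,-212.5,20,16.7])

```text
t: 4.95
tcp_pos: [0.5254, 0.1727, 0.1838]
ee_rot: [-3.118, 0.376, -0.008]
wrist_force: [0.9, 0.5, -2.7]
opening: 0.132
grasp_force: 61.0
```

Emit:
drive_tool(targets=[-1,0,0,0,0,-1,0,0,0,0,-1,0,0,0,0])

```text
t: 5.25
tcp_pos: [0.524, 0.1707, 0.1814]
ee_rot: [3.118, -0.373, -0.001]
wrist_force: [0.8, -0.0, -3.3]
opening: 0.129
grasp_force: 60.9
```

```bash
python3 - <<'E'
from h import *
p=v2w(0,.0075); go([*p,.170],76.6)
s=read_state(); c=optics.read_camera('wrist'); R=Ro.from_rotvec(s['ee_rot']).as_matrix()
z=c['range_z'];u,v=np.meshgrid(np.arange(512)-c['cx'],np.arange(384)-c['cy']); r=np.hypot(u,v)+1e-9; th=r/c['fx']
P=np.stack([np.tan(th)*u/r*z,np.tan(th)*v/r*z,z],-1); P[~((z>0)&(th<1.3))]=np.nan
T=c['T_tool_cam']; W=(P@T[:3,:3].T+T[:3,3])@R.T+s['tcp_pos']; np.savez('w2.npz',W=W,img=c['img'],R=R,p=s['tcp_pos'])
cv2.imwrite('pics/w2.png',c['img'])
c=optics.read_camera('scene'); cv2.imwrite('pics/s2.png',cv2.resize(c['img'][120:270,200:370],(680,600),interpolation=cv2.INTER_CUBIC))
E
```

```text
t 5.25 tcp [0.524  0.1707 0.1814] shift mm [-2.8 -2.  11.4] turn -0.24 tilt 0.09 F [ 0.8 -0.  -3.3] q6 2.02
```

View pics/w2.png

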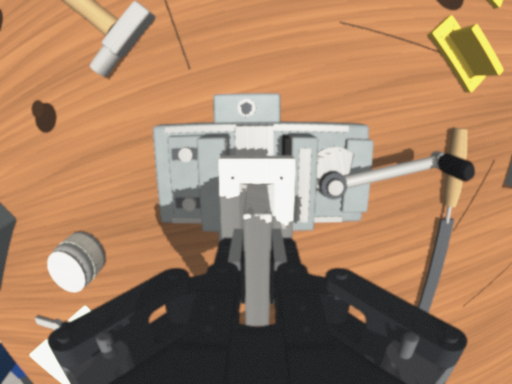

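The wrist view shows the bracket foot at about (255,180), hanging over the mouth. The fixed jaw is on the left at about (210,185), the cam pivot at (333,186) and the grip at (457,167).

```bash
python3 - <<'E'
from h import *
d=np.load('w2.npz'); W=d['W'].reshape(-1,3); W=W[~np.isnan(W[:,0])]
V=(W[:,:2]-VC)@VR; z=W[:,2]; f=np.float32
j=(abs(z-.0655)<.004)&(abs(V[:,0])<.06)
for a,b,n in((-.049,-.008,'mov'),(.02,.08,'fix')):
    m=j&(V[:,1]>a)&(V[:,1]<b); r=V[m]; print(n,m.sum(),cv2.minAreaRect((r*1000).astype(f)),np.percentile(r[:,1],[1,3,97,99])*1000)
m=(abs(z-.0405)<.006)&(abs(V[:,0])<.06)&(abs(V[:,1]-.008)<.03); print('pack',m.sum(),np.median(z[m]),np.percentile(V[m],[2,98],axis=0))
Q=(W-d['p'])@d['R']
foot=(Q[:,2]<.05)&(Q[:,2]>.0)&(abs(Q[:,1])<.05)&(abs(Q[:,0])<.07)
print('foot z hist',np.histogram(Q[foot,2],bins=np.arange(0,.05,.004)))
m=(Q[:,2]>.012)&(Q[:,2]<.045)&(abs(Q[:,1])<.04)&(abs(Q[:,0])<.07)
print('foot',m.sum(),Q[m].min(0),Q[m].max(0),np.median(Q[m],0),cv2.minAreaRect((V[m]*1000).astype(f)), 'z',np.median(z[m]))
print('tcp in vise',VR.T@(d['p'][:2]-VC))
m=(z>.1)&(V[:,1]<-.14)&(V[:,1]>-.23); print('grip',V[m].mean(0),V[m].min(0),V[m].max(0),m.sum())
m=(z>.067)&(z<.09)&(V[:,1]<-.05)&(V[:,1]>-.09); print('knob',V[m].min(0),V[m].max(0),V[m].mean(0),z[m].max(),m.sum())
m=(z>.055)&(z<.069)&(V[:,1]<-.09)&(V[:,1]>-.16); print('bar',np.polyfit(V[m,1],V[m,0],1),m.sum())
E
```

```text
mov 2206 ((3.0349044799804688, -34.16925048828125), (88.73167419433594, 29.825551986694336), 0.553632378578186) [-48.60133999 -48.20031403 -22.51087988 -19.92490557]
fix 2056 ((2.7549514770507812, 47.142478942871094), (26.38373565673828, 89.19029235839844), 87.35127258300781) [33.17326296 35.01175086 58.09875377 58.63641527]
pack 1128 0.04069484137722003 [[ 0.02791068 -0.01381914]
 [ 0.05481218  0.03249824]]
foot z hist (array([  56,   48,   47,   42,  242, 4076,  100,   77,   66,    0,    0,
          0]), array([0.   , 0.004, 0.008, 0.012, 0.016, 0.02 , 0.024, 0.028, 0.032,
       0.036, 0.04 , 0.044, 0.048]))
foot 4603 [-0.00677692 -0.02192132  0.01224664] [0.04375823 0.02206986 0.03475313] [0.02860917 0.00025754 0.02212097] ((21.413785934448242, 5.463369369506836), (50.51511764526367, 43.9678840637207), 0.12365718930959702) z 0.1592707819694521
tcp in vise [0.00280999 0.00550888]
grip [ 0.0298332  -0.17942164] [ 0.01929788 -0.18975451] [ 0.0386831  -0.17267255] 364
knob [-0.0074461  -0.08317325] [ 0.01541871 -0.0541296 ] [ 0.00332199 -0.06559022] 0.07278398048043075 270
bar [-0.22217182 -0.01050782] 801
```

Emit:
drive_tool(targets=[-1,-1,-1,10,0,-1,-1,-1.9,30,0,-1,-1,-1.9,50,0,-1,-1,-1.9,65,0,-1,-1,-1.9,73,0])

```text
t: 5.85
tcp_pos: [0.522, 0.1737, 0.1068]
ee_rot: [3.118, -0.372, -0.005]
wrist_force: [-0.4, 1.6, -1.9]
opening: 0.128
grasp_force: 61.0
```

Emit:
drive_tool(targets=[-1,0,0,6,0,-1,0,0,12,0,-1,0,0,18,0,-1,0,0,24,0,-1,0,0,24,0])

```text
t: 6.35
tcp_pos: [0.5224, 0.1743, 0.0841]
ee_rot: [3.119, -0.37, -0.002]
wrist_force: [0.0, 0.1, -3.0]
opening: 0.129
grasp_force: 61.0
```

```bash
python3 - <<'E'
from h import *
p=v2w(.002,.0073); go([*p,.0745],76.6)
E
```

```text
t 6.35 tcp [0.5224 0.1743 0.0841] shift mm [1.6 1.3 9.6] turn -0.14 tilt 0.1 F [ 0.   0.1 -3. ] q6 2.03
```

Emit:
drive_tool(targets=[-1,0,1,2,0,-1,0,1,4,0,-1,0,1,6,0,-1,0,1,7,0,-1,0,1,7,0])

```text
t: 6.85
tcp_pos: [0.5227, 0.1734, 0.0779]
ee_rot: [3.12, -0.37, -0.0]
wrist_force: [-0.5, -0.4, -2.9]
opening: 0.132
grasp_force: 61.0
```

Emit:
drive_tool(targets=[-1,0,0,0.5,0,-1,0,0,1,0,-1,0,0,1,0])

```text
t: 7.15
tcp_pos: [0.5227, 0.1734, 0.077]
ee_rot: [3.12, -0.37, -0.0]
wrist_force: [-0.1, 0.3, -2.5]
opening: 0.13
grasp_force: 61.0
```

Emit:
drive_tool(targets=[-1,0,0,0.5,0,-1,0,0,0.8,0,-1,0,0,0.8,0])

```text
t: 7.45
tcp_pos: [0.5227, 0.1734, 0.0761]
ee_rot: [3.12, -0.37, -0.0]
wrist_force: [0.0, 0.4, -3.4]
opening: 0.127
grasp_force: 61.0
```

Emit:
drive_tool(targets=[-1,0,0,0.4,0,-1,0,0,0.7,0,-1,0,0,0.7,0])

```text
t: 7.75
tcp_pos: [0.5227, 0.1734, 0.0755]
ee_rot: [3.12, -0.37, -0.0]
wrist_force: [-1.0, 0.2, -2.6]
opening: 0.129
grasp_force: 61.0
```

Emit:
drive_tool(targets=[-1,0,0,0.4,0,-1,0,0,0.7,0,-1,0,0,0.7,0])

```text
t: 8.05
tcp_pos: [0.5228, 0.1735, 0.075]
ee_rot: [3.12, -0.37, 0.0]
wrist_force: [-0.6, -0.7, -1.7]
opening: 0.13
grasp_force: 61.2
```

Emit:
drive_tool(targets=[-1,0,0,0.4,0,-1,0,0,0.4,0,-1,0,0,0.4,0])

```text
t: 8.35
tcp_pos: [0.5228, 0.1735, 0.0749]
ee_rot: [-3.12, 0.37, -0.001]
wrist_force: [-1.7, 0.3, 1.9]
opening: 0.129
grasp_force: 61.5
```

Emit:
drive_tool(targets=[-1,0,0,0,0,-1,0,0,0,0,-1,0,0,0,0])

```text
t: 8.65
tcp_pos: [0.5228, 0.1735, 0.0749]
ee_rot: [-3.12, 0.37, -0.0]
wrist_force: [-3.1, 0.4, 2.7]
opening: 0.127
grasp_force: 61.8
```

Contact is felt: z force went from -3.2 to +2.7 N, so about 6 N rests on the packing while the bracket is still held. Now I let go.

Emit:
drive_tool(targets=[-0.5,0,0,0,0,-0.4,0,0,0,0,-0.2,0,0,0,0,-0.2,0,0,0,0,-0.2,0,0,0,0])

```text
t: 9.15
tcp_pos: [0.5229, 0.1734, 0.0743]
ee_rot: [3.12, -0.37, 0.0]
wrist_force: [-0.6, -1.5, 0.3]
opening: 0.398
grasp_force: 0.0
```

Emit:
drive_tool(targets=[-0.2,0,0,-10,0,-0.2,0,0,-30,0,-0.2,0,0,-60,0,-0.2,0,0,-95,0,-0.2,0,0,-130,0])

```text
t: 9.65
tcp_pos: [0.5226, 0.1734, 0.2064]
ee_rot: [-3.12, 0.37, -0.001]
wrist_force: [-0.2, 0.3, -0.3]
opening: 0.403
grasp_force: 0.0
```

Emit:
drive_tool(targets=[-0.2,0,0,0,0,-0.2,0,0,0,0,-0.2,0,0,0,0])

```text
t: 9.95
tcp_pos: [0.5221, 0.1733, 0.2034]
ee_rot: [3.119, -0.37, -0.003]
wrist_force: [-0.2, -0.0, 0.2]
opening: 0.399
grasp_force: 0.0
```

```bash
cat >> h.py <<'E'
def wrist():
    s=read_state(); c=optics.read_camera('wrist'); R=Ro.from_rotvec(s['ee_rot']).as_matrix()
    z=c['range_z'];u,v=np.meshgrid(np.arange(512)-c['cx'],np.arange(384)-c['cy']); r=np.hypot(u,v)+1e-9; th=r/c['fx']
    P=np.stack([np.tan(th)*u/r*z,np.tan(th)*v/r*z,z],-1)[(z>0)&(th<1.3)]
    T=c['T_tool_cam']; W=(P@T[:3,:3].T+T[:3,3])@R.T+s['tcp_pos']; return W,c['img']
E
cat > m.py <<'E'
from h import *
import sys
W,im=wrist(); cv2.imwrite('pics/%s.png'%sys.argv[1],im)
V=(W[:,:2]-VC)@VR; z=W[:,2]; f=np.float32
m=(z>.09)&(z<.11)&(abs(V[:,0])<.06)&(abs(V[:,1]-.008)<.03); print('web',m.sum(),np.median(z[m]),cv2.minAreaRect((V[m]*1000).astype(f)) if m.sum()>5 else '')
m=(z>.047)&(z<.057)&(abs(V[:,0])<.06)&(abs(V[:,1]-.008)<.027); print('foot',m.sum(),np.median(z[m]),cv2.minAreaRect((V[m]*1000).astype(f)) if m.sum()>5 else '')
j=(abs(z-.0655)<.004)&(abs(V[:,0])<.06)
for a,b,n in((-.049,.0,'mov'),(.02,.08,'fix')):
    k=j&(V[:,1]>a)&(V[:,1]<b); r=V[k]; print(n,k.sum(),cv2.minAreaRect((r*1000).astype(f)),np.percentile(r[:,1],[1,3,97,99])*1000)
m=(z>.1)&(V[:,1]<-.1)&(V[:,1]>-.23); print('grip',V[m].mean(0),V[m].min(0),V[m].max(0),m.sum())
E
python3 m.py w3; python3 -c "
from h import *
p=v2w(.026,-.180); go([*p,.2],76.6);print(p)"
```

```text
web 977 0.10263329520355513 ((0.028638839721679688, 8.645354270935059), (11.508442878723145, 61.65428161621094), 89.99127197265625)
foot 2746 0.05275196739948432 ((0.6375732421875, 7.779972076416016), (92.90233612060547, 53.58641815185547), 0.03397902101278305)
mov 2622 ((2.526073455810547, -33.895896911621094), (89.6533203125, 30.121030807495117), 0.052748024463653564) [-48.54282718 -47.85707072 -19.82161738 -19.18446095]
fix 2376 ((2.19207763671875, 45.81247329711914), (90.5982894897461, 27.421165466308594), 0.2227855920791626) [32.4184051  32.91449056 57.83756754 58.51694762]
grip [ 0.02965063 -0.17943259] [ 0.01916445 -0.19023309] [ 0.03827211 -0.17234292] 323
t 10.0 tcp [0.5219 0.1733 0.2028] shift mm [ 26.3 187.4   3. ] turn -0.14 tilt 0.18 F [ 0.7  0.2 -0.4] q6 2.02
[ 0.50357755 -0.0151251 ]
```

The bracket stands squarely: about 2 mm off midway, in line, web top at z 0.1026. Next is the lever: grip centre at vise (0.029,-0.181), pivot at about (0.0025,-0.0645), θ≈0.22. The remaining gap of about 7.8 mm means nipping should start at θ≈1.08.

Emit:
drive_tool(targets=[-0.3,5,36,0,-8.5,-0.3,11,75,0,-17,-0.3,17,114,0,-25.5,-0.3,23,152,0,-34,-0.3,29,188.5,0,-42.5])

```text
t: 10.5
tcp_pos: [0.5058, -0.017, 0.2027]
ee_rot: [-3.042, -0.78, 0.005]
wrist_force: [0.3, 0.6, 0.4]
opening: 0.35
grasp_force: 0.0
```

Emit:
drive_tool(targets=[-0.3,0,0,0,-8.5,-0.3,0,0,0,-17,-0.3,0,0,0,-25.5,-0.3,0,0,0,-34,-0.3,0,0,0,-42.5])

```text
t: 11.0
tcp_pos: [0.5061, -0.0156, 0.2025]
ee_rot: [-2.551, -1.829, 0.004]
wrist_force: [-0.4, -0.2, -0.7]
opening: 0.353
grasp_force: 0.0
```

Emit:
drive_tool(targets=[-0.3,0,0,0,-8.5,-0.3,0,0,0,-17,-0.3,0,0,0,-17,-0.3,0,0,0,-17])

```text
t: 11.4
tcp_pos: [0.5064, -0.0156, 0.2033]
ee_rot: [-2.263, -2.176, 0.002]
wrist_force: [0.0, -0.0, 0.9]
opening: 0.346
grasp_force: 0.0
```

```bash
python3 m.py w4; python3 -c "
from h import *
p=v2w(.0288,-.181); go([*p,.077],-.9)"
```

```text
web 0 nan 
foot 1076 0.052674576514855256 ((0.37664794921875, -9.146957397460938), (91.41602325439453, 20.72580909729004), 7.3214030265808105)
mov 2694 ((2.490764617919922, -34.008819580078125), (29.95618438720703, 90.44770050048828), 89.95940399169922) [-48.76751733 -48.23630211 -20.3987058  -19.77273036]
t 11.45 tcp [ 0.5065 -0.0156  0.2035] shift mm [ -1.2  -0.2 126.5] turn -1.32 tilt 0.1 F [0.1 0.2 0. ] q6 -0.1
  return _methods._mean(a, axis=axis, dtype=dtype,
  ret = ret.dtype.type(ret / rcount)
Traceback (most recent call last):
  File "m.py", line 9, in <module>
    k=j&(V[:,1]>a)&(V[:,1]<b); r=V[k]; print(n,k.sum(),cv2.minAreaRect((r*1000).astype(f)),np.percentile(r[:,1],[1,3,97,99])*1000)
                                                                                           ~~~~~~~~~~~~~^^^^^^^^^^^^^^^^^^^^
IndexError: index -1 is out of bounds for axis 0 with size 0
```

View pics/w4.png

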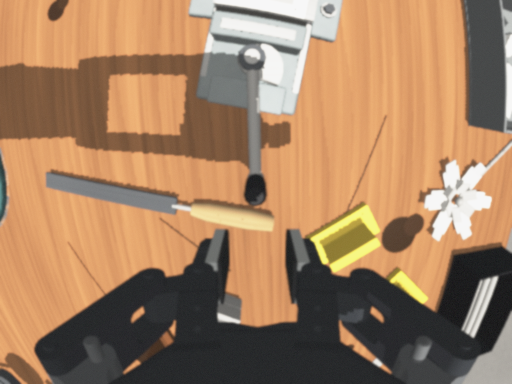

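The grip at (256,188) is centred between the fingers at about 258, and the lever bar points straight at the tool. I'll lower over the grip with the fingers straddling it.

Emit:
drive_tool(targets=[-0.3,-1,0,30,-1.3,-0.3,-1,0,65,-1.3,-0.3,-1,0,95,-1.3,-0.3,-1,0,115,-1.3,-0.3,-1,0,128,-1.3])

```text
t: 11.95
tcp_pos: [0.5055, -0.0164, 0.074]
ee_rot: [-2.236, -2.202, 0.004]
wrist_force: [-0.4, 0.2, -0.4]
opening: 0.349
grasp_force: 0.0
```

Emit:
drive_tool(targets=[-0.3,0,0,0,0,-0.3,0,0,0,0])

```text
t: 12.15
tcp_pos: [0.5075, -0.0167, 0.0772]
ee_rot: [2.236, 2.205, 0.001]
wrist_force: [0.2, 0.0, -0.2]
opening: 0.349
grasp_force: 0.0
```

```bash
cat > lv.py <<'E'
from h import *
import sys
def tan(): 
    s=read_state(); R=Ro.from_rotvec(s['ee_rot']).as_matrix(); v=VR.T@(s['tcp_pos'][:2]-VC)-[.0025,-.0645]
    th=np.arctan2(v[0],-v[1]); t=VR@[np.cos(th),np.sin(th)]; r=VR@[np.sin(th),-np.cos(th)]
    print('t',s['t'],'theta tcp',th.round(3),'r',np.hypot(*v).round(4),'z',s['tcp_pos'][2].round(4),'Ftan',(s['wrist_force'][:2]@t).round(2),'Frad',(s['wrist_force'][:2]@r).round(2))
    for a in sys.argv[1:]:
        a=float(a); q=v2w(.0025+.12*np.sin(a),-.0645-.12*np.cos(a)); print(a,end=' '); go([*q,.0755],np.degrees(VA+a))
tan()
E
python3 lv.py .3 .4 .5 .6 .7
```

```text
t 12.15 theta tcp 0.234 r 0.1194 z 0.0772 Ftan 0.19 Frad -0.03
0.3 t 12.15 tcp [ 0.5075 -0.0167  0.0772] shift mm [-0.2  8.   1.7] turn -4.6 tilt 0.06 F [ 0.2  0.  -0.2] q6 -0.13
0.4 t 12.15 tcp [ 0.5075 -0.0167  0.0772] shift mm [ 1.3 19.9  1.7] turn -10.33 tilt 0.06 F [ 0.2  0.  -0.2] q6 -0.13
0.5 t 12.15 tcp [ 0.5075 -0.0167  0.0772] shift mm [ 4.1 31.5  1.7] turn -16.06 tilt 0.06 F [ 0.2  0.  -0.2] q6 -0.13
0.6 t 12.15 tcp [ 0.5075 -0.0167  0.0772] shift mm [ 8.  42.9  1.7] turn -21.79 tilt 0.06 F [ 0.2  0.  -0.2] q6 -0.13
0.7 t 12.15 tcp [ 0.5075 -0.0167  0.0772] shift mm [13.  53.8  1.7] turn -27.52 tilt 0.06 F [ 0.2  0.  -0.2] q6 -0.13
```

Emit:
drive_tool(targets=[-0.3,0,8,0,-4.6,-0.3,1,14,0,-7.5,-0.3,1.3,20,0,-10.3,-0.3,4,31.5,0,-16,-0.3,8,43,0,-21.8])

```text
t: 12.65
tcp_pos: [0.5479, -0.0087, 0.0775]
ee_rot: [-1.772, -2.588, 0.004]
wrist_force: [-9.6, 2.5, 3.3]
opening: 0.349
grasp_force: 3.7
```

Emit:
drive_tool(targets=[-0.3,0,0,0,0])

```text
t: 12.75
tcp_pos: [0.55, -0.0086, 0.0775]
ee_rot: [-1.776, -2.59, 0.0]
wrist_force: [-3.1, 1.1, 0.1]
opening: 0.351
grasp_force: 1.4
```

```bash
python3 lv.py .7 .8 .85 .9 .95 1.0
```

```text
t 12.75 theta tcp 0.599 r 0.1191 z 0.0775 Ftan -2.52 Frad -2.14
0.7 t 12.75 tcp [ 0.55   -0.0086  0.0775] shift mm [-0.3 12.1  2. ] turn -5.6 tilt 0.08 F [-3.1  1.1  0.1] q6 -0.49
0.8 t 12.75 tcp [ 0.55   -0.0086  0.0775] shift mm [ 1.4 23.9  2. ] turn -11.33 tilt 0.08 F [-3.1  1.1  0.1] q6 -0.49
0.85 t 12.75 tcp [ 0.55   -0.0086  0.0775] shift mm [ 2.8 29.8  2. ] turn -14.2 tilt 0.08 F [-3.1  1.1  0.1] q6 -0.49
0.9 t 12.75 tcp [ 0.55   -0.0086  0.0775] shift mm [ 4.4 35.6  2. ] turn -17.06 tilt 0.08 F [-3.1  1.1  0.1] q6 -0.49
0.95 t 12.75 tcp [ 0.55   -0.0086  0.0775] shift mm [ 6.3 41.3  2. ] turn -19.93 tilt 0.08 F [-3.1  1.1  0.1] q6 -0.49
1.0 t 12.75 tcp [ 0.55   -0.0086  0.0775] shift mm [ 8.5 46.8  2. ] turn -22.79 tilt 0.08 F [-3.1  1.1  0.1] q6 -0.49
```

Emit:
drive_tool(targets=[-0.3,0,6,0,-3,-0.3,0,12,0,-5.6,-0.3,0.6,18,0,-8.5,-0.3,1.4,24,0,-11.3,-0.3,2.8,30,0,-14.2])

```text
t: 13.25
tcp_pos: [0.5747, 0.0041, 0.0772]
ee_rot: [-1.442, -2.786, 0.005]
wrist_force: [-9.4, -0.9, 1.7]
opening: 0.345
grasp_force: 3.6
```

```bash
python3 lv.py .9 .95 1.0 1.05 1.1; python3 m.py w5 2>/dev/null
```

```text
t 13.25 theta tcp 0.833 r 0.1193 z 0.0772 Ftan -8.27 Frad -4.55
0.9 t 13.25 tcp [0.5747 0.0041 0.0772] shift mm [-0.6  8.1  1.6] turn -2.9 tilt 0.33 F [-9.4 -0.9  1.7] q6 -0.71
0.95 t 13.25 tcp [0.5747 0.0041 0.0772] shift mm [-0.1 14.1  1.6] turn -5.77 tilt 0.33 F [-9.4 -0.9  1.7] q6 -0.71
1.0 t 13.25 tcp [0.5747 0.0041 0.0772] shift mm [ 0.6 20.   1.6] turn -8.63 tilt 0.33 F [-9.4 -0.9  1.7] q6 -0.71
1.05 t 13.25 tcp [0.5747 0.0041 0.0772] shift mm [ 1.7 25.9  1.5] turn -11.5 tilt 0.33 F [-9.4 -0.9  1.7] q6 -0.71
1.1 t 13.25 tcp [0.5747 0.0041 0.0772] shift mm [ 3.  31.8  1.5] turn -14.36 tilt 0.33 F [-9.4 -0.9  1.7] q6 -0.71
web 0 nan 
foot 540 0.052730465704853624 ((41.99226379394531, 1.5529708862304688), (32.138736724853516, 14.290558815002441), 58.7324104309082)
mov 2676 ((27.046600341796875, -29.397624969482422), (41.32952880859375, 30.468238830566406), 0.17000703513622284) [-44.20166574 -43.92559746 -16.09840484 -14.98583314]
```

Emit:
drive_tool(targets=[-0.3,-0.5,5,0,-2,-0.3,-0.4,8,0,-3.5,-0.3,-0.2,11,0,-5,-0.3,0,14,0,-6.5,-0.3,0.3,17,0,-8])

```text
t: 13.8
tcp_pos: [0.5882, 0.0137, 0.077]
ee_rot: [-1.246, -2.879, 0.006]
wrist_force: [-8.4, -2.0, 1.1]
opening: 0.35
grasp_force: 3.6
```

```bash
python3 lv.py 1.0 1.05 1.1 1.15
```

```text
t 13.8 theta tcp 0.971 r 0.1202 z 0.077 Ftan -7.55 Frad -4.16
1.0 t 13.8 tcp [0.5882 0.0137 0.077 ] shift mm [0.1 3.5 1.4] turn -0.69 tilt 0.35 F [-8.4 -2.   1.1] q6 -0.83
1.05 t 13.8 tcp [0.5882 0.0137 0.077 ] shift mm [0.4 9.5 1.4] turn -3.55 tilt 0.35 F [-8.4 -2.   1.1] q6 -0.83
1.1 t 13.8 tcp [0.5882 0.0137 0.077 ] shift mm [ 0.9 15.5  1.4] turn -6.42 tilt 0.35 F [-8.4 -2.   1.1] q6 -0.83
1.15 t 13.8 tcp [0.5882 0.0137 0.077 ] shift mm [ 1.7 21.5  1.4] turn -9.28 tilt 0.35 F [-8.4 -2.   1.1] q6 -0.83
```

Emit:
drive_tool(targets=[-0.3,0,2.5,0,-1.2,-0.3,0,5,0,-2.4,-0.3,0.3,7.5,0,-3.5,-0.3,0.5,10,0,-4.7,-0.3,0.7,12,0,-5.6])

```text
t: 14.3
tcp_pos: [0.5966, 0.022, 0.0769]
ee_rot: [-1.104, -2.936, 0.006]
wrist_force: [-8.3, -1.4, 1.7]
opening: 0.352
grasp_force: 3.6
```

```bash
python3 lv.py 1.1 1.15 1.2
```

```text
t 14.3 theta tcp 1.069 r 0.1202 z 0.0769 Ftan -6.65 Frad -5.24
1.1 t 14.3 tcp [0.5966 0.022  0.0769] shift mm [0.2 3.8 1.4] turn -0.85 tilt 0.35 F [-8.3 -1.4  1.7] q6 -0.91
1.15 t 14.3 tcp [0.5966 0.022  0.0769] shift mm [0.4 9.8 1.4] turn -3.72 tilt 0.35 F [-8.3 -1.4  1.7] q6 -0.91
1.2 t 14.3 tcp [0.5966 0.022  0.0769] shift mm [ 1.  15.7  1.3] turn -6.58 tilt 0.35 F [-8.3 -1.4  1.7] q6 -0.91
```

Emit:
drive_tool(targets=[-0.3,0.1,2.5,0,-1.2,-0.3,0.2,5,0,-2.4,-0.3,0.3,7.5,0,-3.5,-0.3,0.4,9,0,-4.2])

```text
t: 14.7
tcp_pos: [0.6022, 0.0289, 0.0769]
ee_rot: [-0.996, -2.974, 0.006]
wrist_force: [-8.4, -2.7, 0.4]
opening: 0.35
grasp_force: 3.5
```

```bash
python3 lv.py 1.15 1.2 1.25; python3 m.py w6 2>/dev/null
```

```text
t 14.7 theta tcp 1.143 r 0.12 z 0.0769 Ftan -7.28 Frad -4.96
1.15 t 14.7 tcp [0.6022 0.0289 0.0769] shift mm [0.  0.9 1.4] turn 0.48 tilt 0.36 F [-8.4 -2.7  0.4] q6 -0.97
1.2 t 14.7 tcp [0.6022 0.0289 0.0769] shift mm [0.1 6.9 1.4] turn -2.39 tilt 0.36 F [-8.4 -2.7  0.4] q6 -0.97
1.25 t 14.7 tcp [0.6022 0.0289 0.0769] shift mm [ 0.5 12.8  1.3] turn -5.25 tilt 0.36 F [-8.4 -2.7  0.4] q6 -0.97
web 223 0.09701787377099072 ((29.754240036010742, 8.81525707244873), (13.352499008178711, 5.270899772644043), 65.30915069580078)
foot 2022 0.052970041122381954 ((28.729881286621094, 14.13021183013916), (44.294677734375, 34.405765533447266), 85.75912475585938)
mov 3683 ((24.93482780456543, -26.564598083496094), (45.424434661865234, 30.707368850708008), 0.09224902093410492) [-41.41608761 -41.03373331 -12.92974541 -12.10780761]
fix 1139 ((36.350364685058594, 45.28333282470703), (28.01606559753418, 22.12868309020996), 89.41944885253906) [31.82003307 32.3178237  56.89189427 57.88252715]
grip [ 0.09435049 -0.13451023] [ 0.07552116 -0.17260573] [ 0.13073798 -0.10000089] 23316
```

Emit:
drive_tool(targets=[-0.3,0.1,2,0,-1,-0.3,0.2,4,0,-1.9,-0.3,0.3,6,0,-2.9])

```text
t: 15.05
tcp_pos: [0.6055, 0.0334, 0.0769]
ee_rot: [-0.921, -2.999, 0.007]
wrist_force: [-8.3, -3.4, 1.3]
opening: 0.353
grasp_force: 3.9
```

Emit:
drive_tool(targets=[-0.3,0.1,2,0,-1,-0.3,0.2,4,0,-1.9,-0.3,0.3,6,0,-2.9])

```text
t: 15.35
tcp_pos: [0.6084, 0.038, 0.0769]
ee_rot: [-0.845, -3.02, 0.009]
wrist_force: [-10.2, -4.5, 1.7]
opening: 0.351
grasp_force: 4.5
```

```bash
python3 lv.py 1.25 1.3
```

```text
t 15.35 theta tcp 1.235 r 0.1198 z 0.0769 Ftan -9.31 Frad -6.17
1.25 t 15.35 tcp [0.6084 0.038  0.0769] shift mm [-0.2  1.8  1.4] turn 0.53 tilt 0.44 F [-10.2  -4.5   1.7] q6 -1.05
1.3 t 15.35 tcp [0.6084 0.038  0.0769] shift mm [-0.1  7.8  1.4] turn -2.34 tilt 0.44 F [-10.2  -4.5   1.7] q6 -1.05
```

Emit:
drive_tool(targets=[-0.3,0.1,2,0,-1,-0.3,0.2,4,0,-1.9,-0.3,0.3,6,0,-2.9])

```text
t: 15.65
tcp_pos: [0.6111, 0.0427, 0.0769]
ee_rot: [-0.768, -3.04, 0.01]
wrist_force: [-9.9, -6.4, 1.6]
opening: 0.353
grasp_force: 5.0
```

```bash
python3 lv.py 1.35
```

```text
t 15.65 theta tcp 1.28 r 0.1197 z 0.0769 Ftan -10.48 Frad -5.4
1.35 t 15.65 tcp [0.6111 0.0427 0.0769] shift mm [-0.3  8.4  1.3] turn -2.31 tilt 0.5 F [-9.9 -6.4  1.6] q6 -1.09
```

Emit:
drive_tool(targets=[-0.3,0.1,2,0,-1,-0.3,0.2,4,0,-1.9,-0.3,0.3,6,0,-2.9])

```text
t: 15.95
tcp_pos: [0.6135, 0.0476, 0.0769]
ee_rot: [-0.692, -3.058, 0.012]
wrist_force: [-9.8, -8.2, 1.4]
opening: 0.351
grasp_force: 5.6
```

```bash
python3 lv.py 1.35
```

```text
t 15.95 theta tcp 1.325 r 0.1195 z 0.0769 Ftan -11.8 Frad -4.87
1.35 t 15.95 tcp [0.6135 0.0476 0.0769] shift mm [-0.6  3.   1.3] turn 0.57 tilt 0.55 F [-9.8 -8.2  1.4] q6 -1.14
```

The tangential force rose from 7.2 to 11.8 N, about 60 N at the jaw and well inside 20 to 160 N. I back off to centre the fingers on the grip and lift clear.

Emit:
drive_tool(targets=[-0.3,0,-4,0,0,-0.3,0,-6.5,0,0,-0.3,0,-6.5,0,0,-0.3,0,-6.5,0,0])

```text
t: 16.35
tcp_pos: [0.6145, 0.0451, 0.0774]
ee_rot: [0.69, 3.063, 0.001]
wrist_force: [-0.7, -0.1, -0.4]
opening: 0.35
grasp_force: 0.0
```

Emit:
drive_tool(targets=[-0.3,0,0,-10,0,-0.3,0,0,-30,0,-0.3,0,0,-60,0,-0.3,0,0,-95,0,-0.3,0,0,-125,0])

```text
t: 16.85
tcp_pos: [0.6142, 0.0452, 0.2043]
ee_rot: [0.689, 3.063, 0.001]
wrist_force: [0.5, -0.8, -0.1]
opening: 0.352
grasp_force: 0.0
```

Emit:
drive_tool(targets=[-0.3,-20,0,0,0,-0.3,-60,0,0,0,-0.3,-80,0,0,0,-0.3,-80,0,0,0,-0.3,-80,0,0,0])

```text
t: 17.35
tcp_pos: [0.6859, 0.0109, 0.2016]
ee_rot: [-0.69, -3.064, -0.0]
wrist_force: [-0.8, 0.7, -0.7]
opening: 0.35
grasp_force: 0.0
```

```bash
python3 m.py w7 2>/dev/null; python3 lv.py; python3 -c "
from h import *
c=optics.read_camera('top'); W=cloud(c); V=((W[...,:2]-VC)@VR); z=W[...,2]
m=(z>.09)&(abs(V[...,0])<.06)&(abs(V[...,1]-.01)<.03); print('web top cam',m.sum(),np.median(z[m]),cv2.minAreaRect((V[m]*1000).astype('f4')) if m.sum()>4 else '')
m=(z>.1)&(V[...,0]>.08)&(V[...,0]<.15)&(abs(V[...,1]+.09)<.05)&(z<.13); print('grip',V[m].mean(0))
cv2.imwrite('pics/t7.png',cv2.resize(c['img'][140:260,140:300],(800,600)))"
```

```text
web 0 nan 
foot 368 0.05252850614319213 ((41.085693359375, 8.098457336425781), (13.27495288848877, 53.518592834472656), 0.772282600402832)
mov 320 ((42.56855010986328, -25.581722259521484), (29.523775100708008, 12.55905532836914), 83.11418151855469) [-39.67184598 -39.20188452 -12.37790219 -11.28796752]
fix 131 ((45.436279296875, 45.049720764160156), (25.889171600341797, 5.819418907165527), 86.24923706054688) [32.61736934 32.80616799 57.02832722 57.6057    ]
grip [ 0.18280361 -0.13729513] [ 0.10847419 -0.17576231] [ 0.21318939 -0.10000461] 22550
t 17.4 theta tcp 1.33 r 0.2002 z 0.2018 Ftan 0.42 Frad -0.24
web top cam 136 0.10221247805365896 ((-2.692922592163086, 10.787064552307129), (61.51170349121094, 12.248270988464355), 0.6489759087562561)
grip [ 0.12298765 -0.09778151]
```

View pics/w7.png

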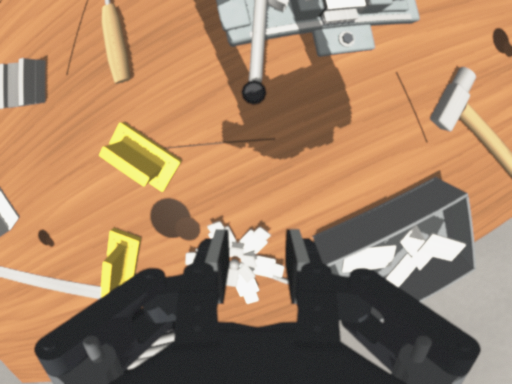

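The gripper is clear of the lever grip at (254,91). The bracket is upright (web top 0.102 m), in line within about 1°, and about 4 mm from midway. Handing in.

```bash
python3 -c "
from rig import ticket
print(ticket.sign_off())"
```

```text
the job is handed in; nothing more can be done
None
```

I set the bracket lightly on the packing (about 6 N while still held), let it go, and closed the cam to an estimated 60 N at the jaw. The arm is clear, nothing went near the angle piece, V-block or tin, and the job is handed in; the sign-off returned no verdict.

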